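Fit the riser on the hat-block stand and hold its pivot bolt

ROBOT

A 6-joint arm with a two-finger parallel gripper is mounted at the origin on the work surface. World frame = base frame: x ahead of the robot, y to its left, z up, the work surface at z = 0. Lengths are in m, angles in degrees, forces in N, time in s.
With the tool pointing down it reaches from about 0.4 to 0.825 m from the base axis. Payload 7 kg.
Tool frame: the origin (TCP) lies midway between the tips of the shut fingers; the grasp point (between the pads) lies 19 mm behind it; z points along the fingers, y is the line along which they close (so a half turn about z gives the same grasp; the last joint's range is limited). The gripper opens to 88 mm and grips with 3 to 60 N. Pads are 19 mm wide; open, the fingers measure 130 mm over their backs; the gripper's body (78 mm by 193 mm) begins 47 mm behind the grasp point.
Start: joints at [84.46, 20.546, 0.682, 0, -70.136, -16.507], TCP at [0.253, 0.626, 0.196] pointing down, gripper open.
Joint ranges: [-176.03, 176.03], [-82.01, 121.73], [-58.28, 71.71], [-173.87, 95.51], [-174.79, -0.11], [-173.66, 173.66]. Speed limits (degrees/s): [136.94, 136.94, 172.46, 180, 180, 180].

INTERFACE

Orientations are given as a 3x3 rotation matrix whose columns are the frame's x, y, z axes.
In Python, from rig import robot gives the robot as it stands. Calls block until the motion is done:
- robot.goto(position, orientation): joint-space move of the TCP to a pose.
- robot.servo_line(position, ori=None, speed=0.15): straight line of the TCP; ori=None keeps the orientation; speed is the mean speed in m/s.
- robot.movej(angles): joint-space move.
- robot.move_gripper(opening): opening from 0.0 (shut) to 1.0 (fully open); the grip force is fixed at half the most; returns when the fingers have stopped.
- robot.dwell(seconds).
- robot.ik(position, orientation): joint angles nearest the present ones, or None.
- robot.grab_frame(name): name is "side" or "top" or "wrist"; returns (picture, depth): 420x560x3 uint8, red, green, blue; 420x560 float32, m along the optical axis (not along the pixel's ray), 0 where there is no reading.
- robot.camera_info(name): a dict with "vfov" (degrees; the focal length in pixels is half the picture's height over the tangent of half this angle, whatever the lens; pixels are square), "cx", "cy" (the principal point, pixels), "view" (4x4, takes a point from world to camera coordinates); the wrist camera has in their place "T_tool_cam" (4x4, takes a point from camera to tool coordinates, whose origin is the TCP and whose axes are the flange's). Camera axes: x right, y down, z forward; pixel columns grow to the right and rows downward; lengths in m; the calibration is good to about 2 mm. A picture is of the moment at which its call begins: read the wrist's pose just before it. camera_info takes no time and is no camera call.
A pose or a line that the arm cannot do raises robot.Unreachable and nothing moves.
- robot.job_done(): hands the job in; it is judged then, once.
Readings, each from a call of its own:
- robot.read_t(): time.
- robot.read_qpos(): joint angles.
- robot.read_qvel(): joint speeds.
- robot.read_effort(): joint torques, N m.
- robot.read_position(): TCP position.
- robot.read_tcp_rot(): TCP orientation.
- robot.read_force(): force on the tool from outside, world axes, zero at the start.
- robot.read_ft_torque(): the same for the moment, N m.
- robot.read_grip_width(): opening from 0.0 (shut) to 1.0 (fully open).
- robot.read_finger_force(): force on a finger pad.
Only numpy, scipy, OpenCV 4.12 (cv2) and the standard library are available. Lean on these libraries where they do the work, as an engineer would, in place of code of your own. Each camera call takes 0.05 s, during which the arm holds its last target. There are 200 camera calls.

TASK

Set up the hat-block stand: push the taller of the two wooden riser sleeves right down over the stand's upright steel spigot until it sits on the collar, and let go of it. Then reach down into the narrow gap behind the stand's upright steel plate, grip the hexagonal bolt head hidden there squarely by its two upright side flats and keep a firm hold: the program finishes while still holding it, so that it cannot turn when I tighten the nut in front. Do not let the bolt spin round while you take hold of it, and leave the other things on the bench where they are.

Things in the scene. Friction and masses are not known exactly. Their poses are not given: they have to be found in the camera images.
- riser_mid (a point): The taller wooden riser sleeve: plain pale wood tube, 90 mm tall, 44 mm outside diameter, with an open bore of 25 mm right through; about 0.1 kg; stands upright on the bench to the left or right of the stand. The point is its centre, half-way up (45 mm above its foot); z runs along its bore. Both ends are alike.
- short_riser_mid (a point): The shorter riser sleeve, to be left alone: same wood, same diameters (44 mm, bore 25 mm), only 50 mm tall, upright on the bench on the other side of the stand. The point is its centre, 25 mm up.
- spigot_seat (a point): On the axis of the stand's vertical steel spigot, at the top of the collar the sleeve has to sit on (84 mm above the bench). The spigot rises 60 mm from here, 22 mm in diameter, its last 10 mm tapering to 12 mm; collar 46 mm in diameter. A seated riser's centre is 45 mm above this point. Axes as the stand's: x points to the upright plate and the bolt head behind it, y to the side, z up.
- stand: Fixed hat-block stand, turned a little either way. Baseboard 205 x 190 x 24 mm. Origin on the bench under the middle of the front face of its upright steel plate (10 mm thick, 110 mm wide, top 135 mm above the bench). x points to the back: spigot axis at x = -110 mm, plate 0 to 10 mm, bolt head's centre at 32.5 mm. Nut in front of the plate, back to x = -45 mm, 90 to 122 mm high.
- tray: Fixed wooden tool tray behind the stand, square to it: 160 mm in x, 420 mm in y, 112 mm tall; origin under its centre. The clear gap between the plate's rear face and the tray is 54 to 62 mm, open above and sideways, empty but for bolt head and bush. Some tool knobs in the tray stand up to 126 mm, at its far side.
- bolt_head (a point): Centre of the hexagonal bolt head behind the plate: 30 mm across flats, 13 mm thick. The bolt's axis is horizontal and is this point's x (the stand's x), 105 mm above the bench. The centre is 22.5 mm behind the plate; a round bush of 25 mm diameter fills the space between. Two flats face the stand's +y and -y, so fingers pointing down and closing along the stand's y take it by these.
- bolt (a joint): Turn of the bolt about its axis (rad): 0 when two flats stand exactly upright, at most 0.2 either way at the start. The nut is only finger-tight: about 0.05 N m makes the bolt slip round and it stays where left, so jaws closing on the flats square it up.
- brush_mid (a point): Bystander: wooden hat brush lying on its bristles, 190 x 50 x 40 mm; the point is its centre.
- jar_mid (a point): Bystander: glass jar with steel lid, 60 mm diameter, 85 mm tall; the point is its centre.
- hammer_grip (a point): Bystander: hammer lying on the bench, about 0.3 m long; the point is on its handle.
- spool_mid (a point): Bystander: empty wooden spool, 52 mm diameter, 60 mm tall; the point is its centre.
- block_mid (a point): Bystander: domed wooden hat block, 170 mm diameter, 125 mm tall; the point is on its axis 60 mm up.
There are look-alikes about, which are no part of the job. What is shaped like the part that bears riser_mid but red is not meant.

How it is judged:
By the outcome, as a careful person would: the job done as asked, in the order asked, and still so for the second after the job is handed in, while the arm keeps its last pose, push and grip.
It also fails if it takes over 51 s, if anything falls off the work surface, if the arm or the gripper's body presses on something with over 40 N, if the wrist force passes 120 N, or if a joint passes its speed limit or range.

## Working session

There is one attempt and no reset: what is moved stays moved. The work goes in short steps, each a Python script; the robot and the scene stay as the last script left them, time stands still between calls to the robot, and variables do not carry over. Pictures are saved under pics/ and viewed, at most 10 in all, crops included, and the job is handed in when it is done.

```bash
ls; mkdir -p pics; cat > h.py <<'E'
import numpy as np, cv2
from rig import robot
def cam(n):
    T=None
    if n=="wrist":
        P=np.eye(4);P[:3,3]=robot.read_position();P[:3,:3]=robot.read_tcp_rot()
        T=P@np.array(robot.camera_info(n)["T_tool_cam"])
    im,d=robot.grab_frame(n); i=robot.camera_info(n)
    if T is None: T=np.linalg.inv(np.array(i["view"]))
    f=210/np.tan(np.radians(i["vfov"]/2))
    v,u=np.mgrid[:420,:560]
    X=np.stack([(u-i["cx"])/f*d,(v-i["cy"])/f*d,d],-1)@T[:3,:3].T+T[:3,3]
    X[d==0]=np.nan
    return im,d,X,T,f,i
def save(n,im,s=1):
    cv2.imwrite("pics/"+n+".png",cv2.resize(im[...,::-1],None,fx=s,fy=s,interpolation=cv2.INTER_CUBIC))
E
python3 - <<'E'
from h import *
for n in("top","side"):
    im,d,X,T,f,i=cam(n); save(n+"0",im,1.42); np.savez("/tmp/"+n,im=im,X=X); print(n,i,T[:3,3],f)
print(robot.camera_info("wrist"),robot.read_t())
E
```

```text
pics
top {'vfov': 47.335469601953584, 'cx': 272.2912982779895, 'cy': 207.74689083952563, 'view': array([[ 0.00944867, -0.99992756,  0.00745689, -0.04205134],
       [-0.98908222, -0.01044238, -0.14699425,  0.58381999],
       [ 0.14706147, -0.00598657, -0.98910924,  1.44783139],
       [ 0.        ,  0.        ,  0.        ,  1.        ]])} [ 0.36492309 -0.02728428  1.51819515] 479.1262606987312
side {'vfov': 53.294134149277504, 'cx': 284.4870021366618, 'cy': 210.59328743039958, 'view': array([[ 0.87915933, -0.47639909, -0.01108089, -0.51984937],
       [-0.36562168, -0.65944978, -0.65684608,  0.24999365],
       [ 0.30561359,  0.58152377, -0.75394326,  1.04935953],
       [ 0.        ,  0.        ,  0.        ,  1.        ]])} [ 0.22773499 -0.69302501  0.9496045 ] 418.5012698592426
{'vfov': 69.36433282441897, 'cx': 279.75393580564304, 'cy': 210.24961393565945, 'T_tool_cam': array([[ 1.48173565e-03, -9.57314909e-01, -2.89043196e-01,
         7.81492361e-02],
       [ 9.99998875e-01,  1.35162308e-03,  6.49747377e-04,
        -6.91514491e-04],
       [-2.31335398e-04, -2.89043833e-01,  9.57315835e-01,
        -1.88202920e-01],
       [ 0.00000000e+00,  0.00000000e+00,  0.00000000e+00,
         1.00000000e+00]])} 0.1
```

View pics/top0.png

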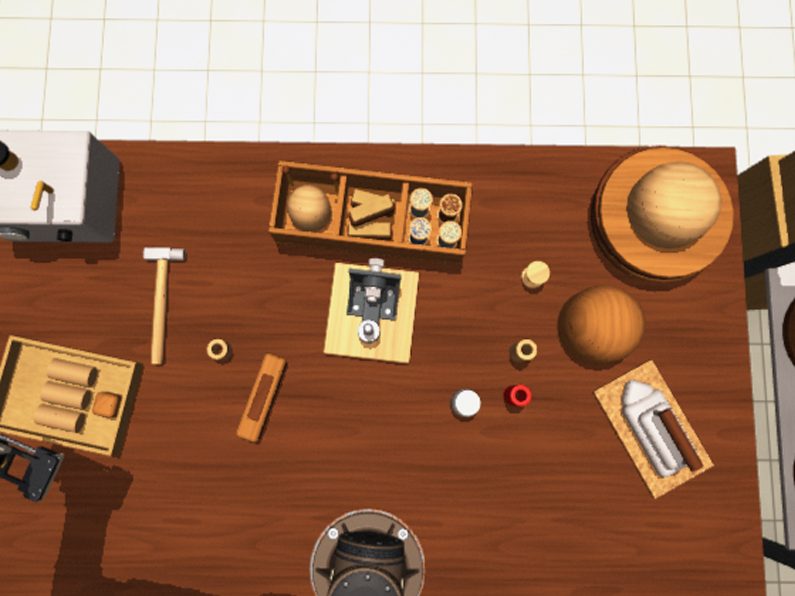

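View pics/side0.png

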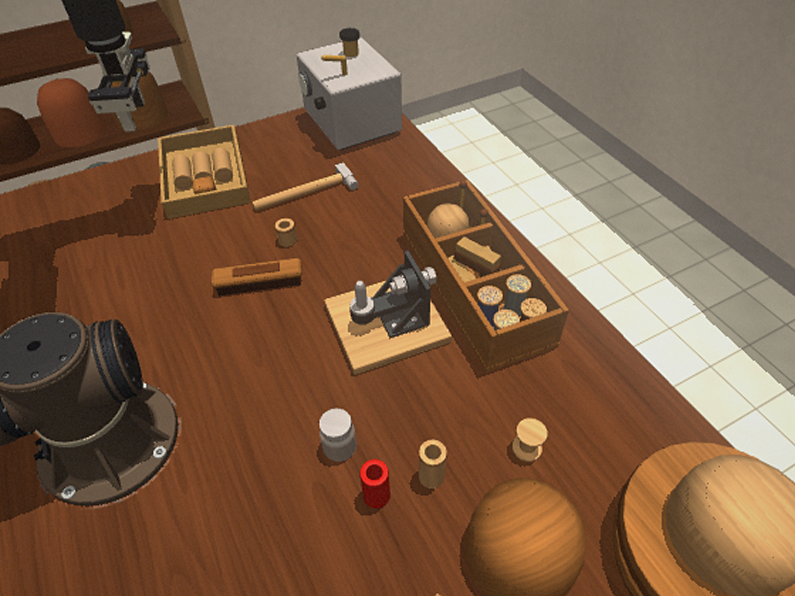

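Top view (795-px scale): the pale tubes are at (525,350) and (218,350), the red look-alike at (518,396) and the spool at (537,273). The right-hand tube looks taller in the side view, at (432,463). I'll measure the heights, the stand and the tray.

```bash
python3 - <<'E'
from h import *
D={n:np.load(f"/tmp/{n}.npz") for n in("top","side")}
s=1.42
def blob(n,c,r,zlo,zhi):
    X=D[n]["X"];v,u=np.mgrid[:420,:560]
    m=(np.hypot(u-c[0]/s,v-c[1]/s)<r)&(X[...,2]>zlo)&(X[...,2]<zhi)
    return X[m]
for nm,n,c,r in [("R","top",(525,350),14),("L","top",(218,350),14),("red","top",(518,396),14),("spool","top",(537,273),14),("jar","top",(467,404),18),("R","side",(432,455),25),("L","side",(286,232),20)]:
    P=blob(n,c,r,.02,.3); z=np.percentile(P[:,2],95); Q=P[P[:,2]>z-.008]
    (cx,cy),rr=cv2.minEnclosingCircle(Q[:,:2].astype(np.float32)); print(nm,n,"ztop",z.round(4),"c",round(cx,4),round(cy,4),"r",round(rr,4),len(Q))
# stand
for n,c,r in (("top",(375,300),45),("side",(395,300),60)):
    P=blob(n,c,r,.128,.139); P=P[P[:,0]>.0]
    rect=cv2.minAreaRect(P[:,:2].astype(np.float32)*1000); print(n,"z.128-.139",len(P),rect,P.mean(0).round(4))
P=blob("top",(369,331),14,.135,.16);print("spigot top",P.mean(0),len(P),P[:,2].max())
for n in D:
    X=D[n]["X"];P=X[(abs(X[...,2]-.112)<.004)&(X[...,0]>.65)&(X[...,0]<1)&(abs(X[...,1])<.32)]
    print(n,"tray",len(P),cv2.minAreaRect(P[:,:2].astype(np.float32)*1000))
    P=X[(abs(X[...,2]-.024)<.004)&(X[...,0]>.4)&(X[...,0]<.75)&(abs(X[...,1])<.15)]
    print(n,"base",len(P),cv2.minAreaRect(P[:,:2].astype(np.float32)*1000))
im=D["side"]["im"][285:365,225:365];save("crop1",im,4)
E
```

```text
R top ztop 0.0931 c 0.4666 -0.3301 r 0.022 109
L top ztop 0.0536 c 0.4641 0.3272 r 0.0221 100
red top ztop 0.0935 c 0.3712 -0.316 r 0.0219 114
spool top ztop 0.065 c 0.6372 -0.3643 r 0.0261 175
jar top ztop 0.0882 c 0.3544 -0.2066 r 0.0262 228
R side ztop 0.0934 c 0.4638 -0.3316 r 0.0226 221
L side ztop 0.0536 c 0.4616 0.3274 r 0.0236 92
top z.128-.139 183 ((557.6525268554688, -3.9937667846679688), (106.97466278076172, 129.7550048828125), 83.36096954345703) [ 0.5989 -0.0084  0.1338]
side z.128-.139 233 ((554.9043579101562, -2.3442153930664062), (113.40074920654297, 129.16481018066406), 83.57998657226562) [ 0.5925 -0.0115  0.134 ]
spigot top [0.50255344 0.00218511 0.14036513] 37 0.14896921676461838
top tray 1264 ((748.57275390625, 1.9820098876953125), (419.5463562011719, 192.9994659423828), 84.03191375732422)
top base 2028 ((592.634765625, 13.349411010742188), (299.3997497558594, 284.9795837402344), 83.72743225097656)
side tray 1457 ((761.385986328125, -0.5503387451171875), (423.08154296875, 162.04641723632812), 83.85800170898438)
side base 1889 ((571.8303833007812, -10.62237548828125), (283.5394287109375, 291.5798034667969), 5.4870781898498535)
```

View pics/crop1.png

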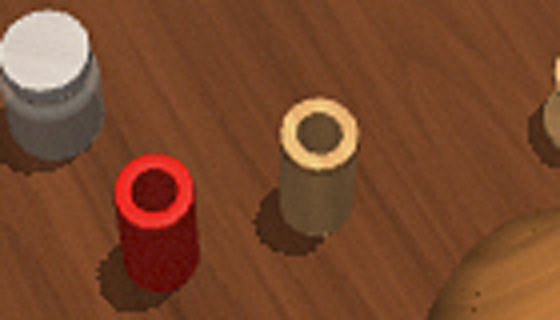

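Right pale tube chosen: its top is about 93 mm up, against 53 mm for the left one, and it isn't red. The crop shows it at (318,165) beside the red one at (155,220). Stand yaw is about -6.1°. Next I'll check IK and hover over the tube with the wrist camera.

```bash
cat >> h.py <<'E'
YAW=np.radians(-6.15)
sx=np.array([np.cos(YAW),np.sin(YAW),0]); sy=np.array([-np.sin(YAW),np.cos(YAW),0]); Z=np.array([0,0,1.])
RA=np.stack([-sx,sy,-Z],1); RB=np.stack([sx,-sy,-Z],1)
def ring(X,c,zlo,zhi,r=.04,k=1):
    P=X[(X[...,2]>zlo)&(X[...,2]<zhi)&(np.hypot(X[...,0]-c[0],X[...,1]-c[1])<r)]
    (a,b),rr=cv2.minEnclosingCircle(P[:,:2].astype(np.float32)); return np.array([a,b]),rr,len(P),np.median(P[:,2])
E
python3 - <<'E'
from h import *
print(robot.read_tcp_rot().round(2))
c=np.array([.465,-.331])
for nm,R in(("A",RA),("B",RB)):
    for p in ([*c,.2],[*c,.05],[.5025,.002,.25],[.644,-.013,.2],[.644,-.013,.086]):
        q=robot.ik(p,R); print(nm,p,None if q is None else np.round(q,0))
E
```

```text
[[ 0.93 -0.38 -0.  ]
 [-0.38 -0.93 -0.  ]
 [ 0.    0.   -1.  ]]
A [np.float64(0.465), np.float64(-0.331), 0.2] [-16.  11. -12.   0. -67. -80.]
A [np.float64(0.465), np.float64(-0.331), 0.05] [-16.  19. -23.   0. -48. -80.]
A [0.5025, 0.002, 0.25] [  23.    2.  -16.    0.  -72. -119.]
A [0.644, -0.013, 0.2] [  16.   18.   -3.    0.  -69. -112.]
A [0.644, -0.013, 0.086] [  16.   23.  -12.    0.  -56. -112.]
B [np.float64(0.465), np.float64(-0.331), 0.2] [-16.  11. -12.   0. -67. 100.]
B [np.float64(0.465), np.float64(-0.331), 0.05] [-16.  19. -23.   0. -48. 100.]
B [0.5025, 0.002, 0.25] [ 23.   2. -16.   0. -72.  61.]
B [0.644, -0.013, 0.2] [ 16.  18.  -3.   0. -69.  68.]
B [0.644, -0.013, 0.086] [ 16.  23. -12.   0. -56.  68.]
```

```bash
python3 - <<'E'
from h import *
p=robot.read_position(); 
robot.goto([.5025+.03,.002,.27],RB)
im,d,X,T,f,i=cam("wrist"); save("w_stand",im,1.42); np.savez("/tmp/ws",im=im,X=X,T=T)
print("spigot tip",ring(X,(.5025,.002),.138,.155,.02),"collar",ring(X,(.5025,.002),.078,.092,.035))
m=(abs(X[...,2]-.135)<.008)&(X[...,0]>.58)&(X[...,0]<.68)
P=X[m];print("plate",len(P),cv2.minAreaRect(P[:,:2].astype(np.float32)*1000),np.median(P[:,2]))
P=X[(abs(X[...,2]-.112)<.006)&(X[...,0]>.66)];print("tray",len(P),((P-[.5025,.002,0])@sx).min() if len(P) else 0)
P=X[(abs(X[...,2]-.12)<.004)];
robot.goto([.465,-.331,.2],RB)
im,d,X,T,f,i=cam("wrist"); save("w_riser",im,1.42)
print("riser",ring(X,(.465,-.331),.083,.098),robot.read_position(),robot.read_t())
E
```

```text
spigot tip (array([0.50012726, 0.00376965]), 0.009175492450594902, 183, np.float64(0.14298526465229033)) collar (array([0.49998301, 0.00396681]), 0.023140836507081985, 595, np.float64(0.08381790461330846))
plate 1592 ((603.055908203125, -7.092906951904297), (109.6262435913086, 31.232789993286133), 83.98167419433594) 0.1339409347814056
tray 6396 0.17705709743821654
riser (array([ 0.46351078, -0.32933116]), 0.02240912988781929, 1004, np.float64(0.08954857207006597)) [ 0.46581115 -0.33017681  0.20038025] 3.95
```

View pics/w_stand.png

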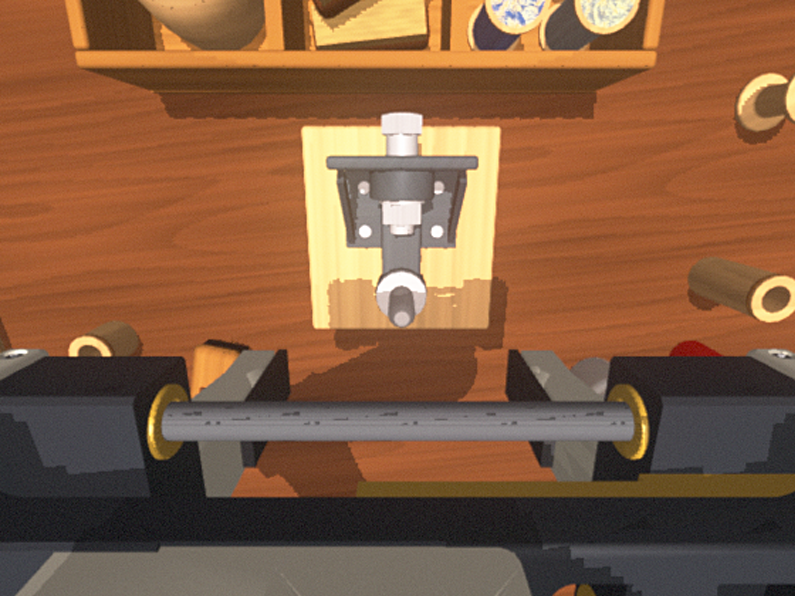

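The picture shows the spigot tip at (401,317), the collar at (401,290), the plate's top edge at row 162 and the bolt head at (401,124). The measured sizes match the description. Now I'll grasp the riser, lift it and check where it sits in the hand.

```bash
python3 - <<'E'
from h import *
w=np.load("/tmp/ws.npz");X=w["X"];o=np.array([.5000,.0039,0])
S=(X-o)@np.stack([sx,sy,Z],1)
def st(nm,m): P=S[m];print(nm,len(P),np.percentile(P,[2,50,98],axis=0).round(4).tolist())
st("bolt",(S[...,0]>.125)&(S[...,0]<.16)&(S[...,2]>.1)&(abs(S[...,1])<.03))
st("plate",(abs(S[...,2]-.135)<.005)&(S[...,0]>.09)&(S[...,0]<.135)&(abs(S[...,1])<.08))
c=np.array([.4635,-.3293])
robot.goto([*c,.13],RB); robot.servo_line([*c,.05],speed=.1)
print(robot.read_position(),robot.read_force())
robot.move_gripper(0.0)
print("w",robot.read_grip_width(),robot.read_finger_force(),robot.read_position())
robot.servo_line([*c,.23],speed=.15)
robot.dwell(.2)
im,d,X,T,f,i=cam("wrist"); save("w_held",im,1.42); np.savez("/tmp/wh",im=im,X=X,T=T)
print(robot.read_position(),robot.read_force(),robot.read_t())
print((robot.read_tcp_rot()-RB).round(4))
E
```

```text
bolt 653 [[0.1257, -0.014, 0.1068], [0.1384, 0.0006, 0.1165], [0.1492, 0.0144, 0.1221]]
plate 1231 [[0.0923, -0.052, 0.1301], [0.1143, 0.0005, 0.1344], [0.1193, 0.0519, 0.1361]]
[ 0.46413476 -0.3295822   0.05076678] [ 0.00773115 -0.06506612  0.74667829]
w 0.48268701500222577 29.99946255236864 [ 0.46349866 -0.32937148  0.05001519]
[ 0.46331178 -0.32923202  0.2294278 ] [-0.46587688  0.06220213 -0.22671532] 7.675
[[-0.     -0.     -0.001 ]
 [-0.      0.      0.0003]
 [-0.001  -0.0002  0.    ]]
```

View pics/w_held.png

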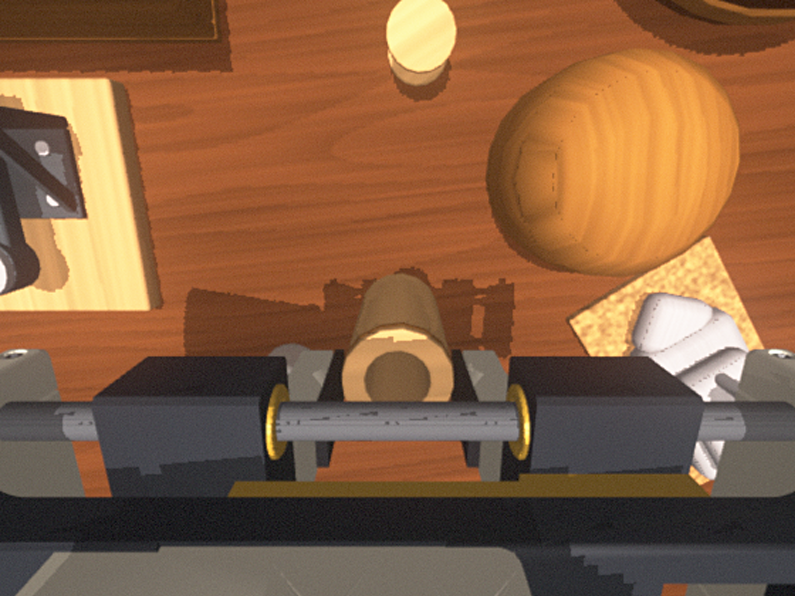

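The riser is held at (398,375), with its top rim partly visible. I'll fit the rim in tool coordinates.

```bash
python3 - <<'E'
from h import *
from scipy.optimize import least_squares
w=np.load("/tmp/wh.npz");X=w["X"];p=np.array([.46331,-.32923,.22943])
L=(X-p)@RB
m=(abs(L[...,0])<.03)&(abs(L[...,1])<.0225)&(L[...,2]<-.03)&(L[...,2]>-.05)
P=L[m];print(len(P),np.percentile(P,[2,50,98],axis=0).round(4).tolist())
A=np.c_[P[:,:2],np.ones(len(P))];co=np.linalg.lstsq(A,P[:,2],rcond=None)[0];print("plane",co)
# outer rim: max x per y bin
B=[]
for y in np.arange(-.018,.0181,.002):
    Q=P[abs(P[:,1]-y)<.001]
    if len(Q)>3: B.append(Q[Q[:,0].argmax(),:2])
B=np.array(B)
# bore rim: edge in gap
r=least_squares(lambda c:np.hypot(*(B-c).T)-.022,[0,0],loss="soft_l1",f_scale=.001);print("outer",r.x,np.std(r.fun))
# side-wall fit: cylinder surface below top
m=(L[...,0]>.0)&(L[...,0]<.03)&(abs(L[...,1])<.021)&(L[...,2]<.045)&(L[...,2]>-.035)
P=L[m];print("wall",len(P))
if len(P)>50:
    g=lambda a:np.hypot(P[:,0]-a[0]-a[2]*P[:,2],P[:,1]-a[1]-a[3]*P[:,2])-.022
    r=least_squares(g,[0,0,0,0],loss="soft_l1",f_scale=.001);print(r.x,np.std(r.fun))
E
```

```text
2984 [[-0.0107, -0.022, -0.0465], [0.0093, -0.0004, -0.0394], [0.0218, 0.0208, -0.0307]]
plane [-0.00779853 -0.00774508 -0.03861566]
outer [ 0.00036213 -0.00063087] 0.00023515889603044877
wall 1915
[-0.00025143 -0.00044735 -0.00399028  0.00754384] 0.0003914857461089487
```

```bash
python3 - <<'E'
from h import *
t=np.array([.5000,.0034])
robot.goto([*t,.23],RB); robot.dwell(.15)
print(robot.read_position(),robot.read_force())
f0=np.array(robot.read_force())
for z in (.19,.18,.172,.164,.156,.148,.142,.138,.136,.135,.134,.133,.132):
    robot.servo_line([*t,z],speed=.06); p=robot.read_position(); f=np.array(robot.read_force())-f0
    print(z,p.round(4),f.round(1))
    if np.linalg.norm(f)>25: print("stop");break
print(robot.read_t())
E
```

```text
[0.50010184 0.00241195 0.22991443] [ 0.33780258 -0.13824509 -1.48939872]
0.19 [0.5003 0.0035 0.1902] [0.2 0.  1.1]
0.18 [0.4997 0.0033 0.1796] [0.1 0.5 0. ]
0.172 [0.4997 0.0033 0.1715] [-1.   0.6  0.4]
0.164 [0.4997 0.0033 0.1635] [-0.6  0.4  1.4]
0.156 [0.4996 0.0033 0.1555] [-0.1 -0.2  0.4]
0.148 [0.4997 0.0033 0.1475] [-0.9 -0.7  0.1]
0.142 [0.4997 0.0033 0.1416] [0.1 0.5 0.6]
0.138 [0.4998 0.0033 0.1377] [-0.1  0.2  0.2]
0.136 [0.4999 0.0034 0.1359] [0.5 0.5 0.8]
0.135 [0.5    0.0034 0.135 ] [-0.6  0.5 -0.1]
0.134 [0.5001 0.0034 0.134 ] [-0.2  0.6  0.6]
0.133 [0.5007 0.0033 0.1339] [-0.9 -0.3  6.7]
0.132 [0.5013 0.0032 0.1339] [-3.  -1.1 14.3]
13.1083
```

The riser seated with contact exactly at the expected height. I'll release it, retract, and view both the riser and the bolt.

```bash
python3 - <<'E'
from h import *
t=np.array([.5000,.0034])
robot.servo_line([*t,.1345],speed=.05)
robot.move_gripper(1.0)
robot.servo_line([*t,.24],speed=.2)
b=np.array([.5,.0037])+.1425*sx[:2]
robot.goto([*(b-.03*sx[:2]),.25],RB); robot.dwell(.2)
im,d,X,T,f,i=cam("wrist"); save("w_bolt",im,1.42); np.savez("/tmp/wb",im=im,X=X,T=T)
S=(X-[*b,0])@np.stack([sx,sy,Z],1)
def st(nm,m): P=S[m];print(nm,len(P),np.percentile(P,[1,50,99],axis=0).round(4).tolist() if len(P) else "")
st("head",(abs(S[...,0])<.012)&(S[...,2]>.11)&(S[...,2]<.13)&(abs(S[...,1])<.025))
st("plate",(abs(S[...,2]-.135)<.004)&(abs(S[...,0]+.03)<.02)&(abs(S[...,1])<.08))
st("tray",(abs(S[...,2]-.112)<.004)&(S[...,0]>.03))
P=S[(abs(S[...,0])<.006)&(S[...,2]>.114)&(S[...,2]<.13)&(abs(S[...,1])<.011)];A=np.c_[P[:,:2],np.ones(len(P))]
print("top fit",np.linalg.lstsq(A,P[:,2],rcond=None)[0])
pl=X[(abs(S[...,2]-.135)<.004)&(abs(S[...,0]+.03)<.02)&(abs(S[...,1])<.06)];print(cv2.minAreaRect(pl[:,:2].astype(np.float32)*1000))
print(b,robot.read_position(),robot.read_t())
im,d,X,*_=cam("top"); print("riser top",ring(X,(.5,.004),.165,.185)); 
E
```

```text
head 487 [[-0.0116, -0.0135, 0.1107], [-0.0008, 0.0004, 0.117], [0.0074, 0.0154, 0.1224]]
plate 981 [[-0.0448, -0.0533, 0.1312], [-0.0267, 0.0003, 0.1345], [-0.0227, 0.0531, 0.1363]]
tray 7917 [[0.0379, -0.1818, 0.1081], [0.0475, 0.0275, 0.1113], [0.1513, 0.2346, 0.1133]]
top fit [-0.02737276 -0.00363266  0.11897829]
((606.0706787109375, -7.991874694824219), (108.94384765625, 26.872678756713867), 83.54598999023438)
[ 0.64167989 -0.01156627] [ 0.61120303 -0.00821092  0.25037995] 15.725
riser top (array([0.50272316, 0.00207356]), 0.022143607959151268, 135, np.float64(0.1732562827776638))
```

View pics/w_bolt.png

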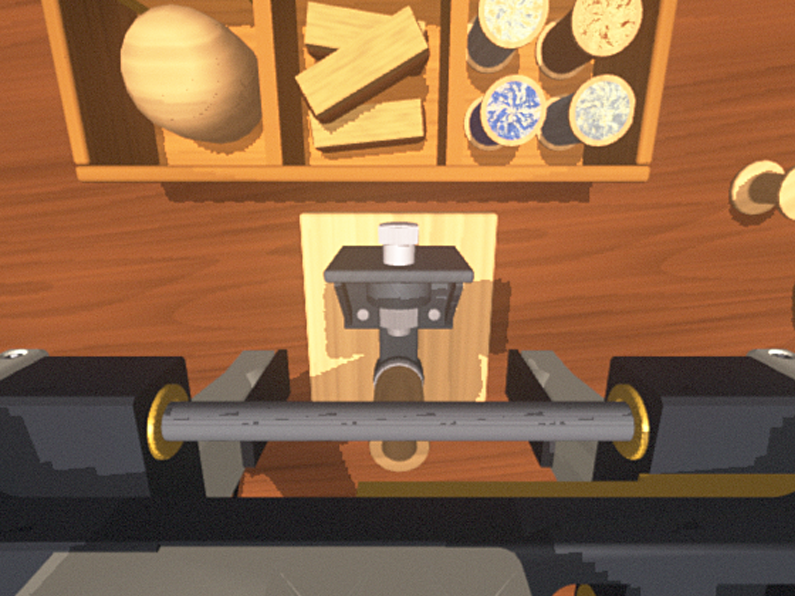

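The riser is seated: the ring top is at 0.173–0.174 and the hand is clear of it. The bolt head is at (399,235), within 1 mm of the predicted place, and the gap behind the plate is about 60 mm. I'll go down into the gap.

```bash
python3 - <<'E'
from h import *
b=np.array([.5,.0037])+.1440*sx[:2]+.0004*sy[:2]
robot.goto([*b,.22],RB); robot.dwell(.1)
f0=np.array(robot.read_force())
for z in (.15,.12,.10,.086):
    robot.servo_line([*b,z],speed=.1); f=np.array(robot.read_force())-f0
    print(z,robot.read_position().round(4),f.round(1))
    if np.linalg.norm(f)>10: print("stop"); raise SystemExit
robot.dwell(.1); robot.move_gripper(.44); print(robot.read_grip_width(),robot.read_finger_force(),np.array(robot.read_force())-f0)
robot.move_gripper(0.0); robot.dwell(.3)
print(robot.read_grip_width(),robot.read_finger_force(),np.array(robot.read_force())-f0,robot.read_ft_torque(),robot.read_position(),robot.read_t())
im,d,X,*_=cam("wrist"); save("w_grip",im,1.42)
im,d,X,*_=cam("side"); save("s_grip",im,1.42)
E
```

```text
0.15 [ 0.6437 -0.0113  0.1508] [-0.5 -1.2  0.1]
0.12 [ 0.6433 -0.0114  0.1201] [-0.9 -1.5  1. ]
0.1 [ 0.6431 -0.0114  0.1   ] [-1.3 -0.2  1.1]
0.086 [ 0.6429 -0.0114  0.0858] [-0.1 -1.3  0. ]
0.43912360974776415 0.0 [-0.75934159 -1.96755186 -0.19275799]
0.029241416558800096 24.766392800956964 [-6.93131483 -0.18079987 21.56550233] [-0.02076536  2.44239789 -0.0284823 ] [ 0.64486712 -0.0116417   0.09011948] 20.2167
```

View pics/w_grip.png

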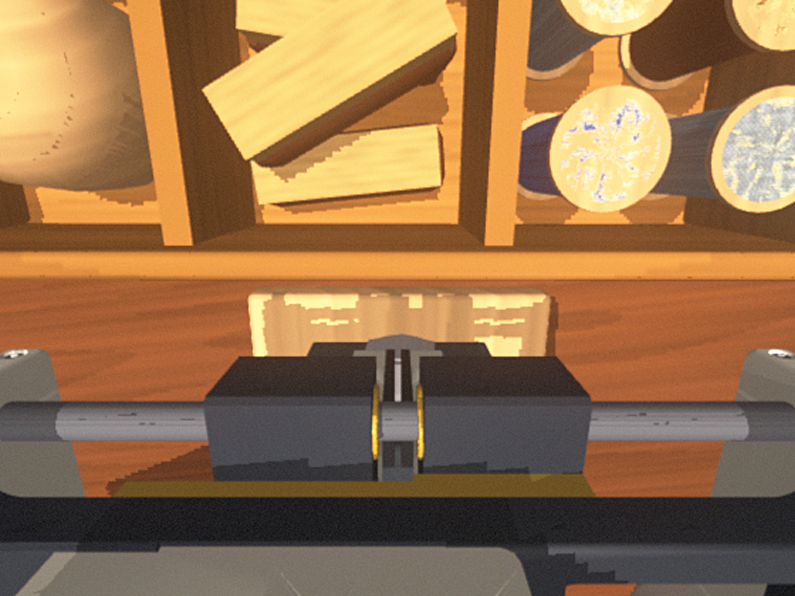

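View pics/s_grip.png

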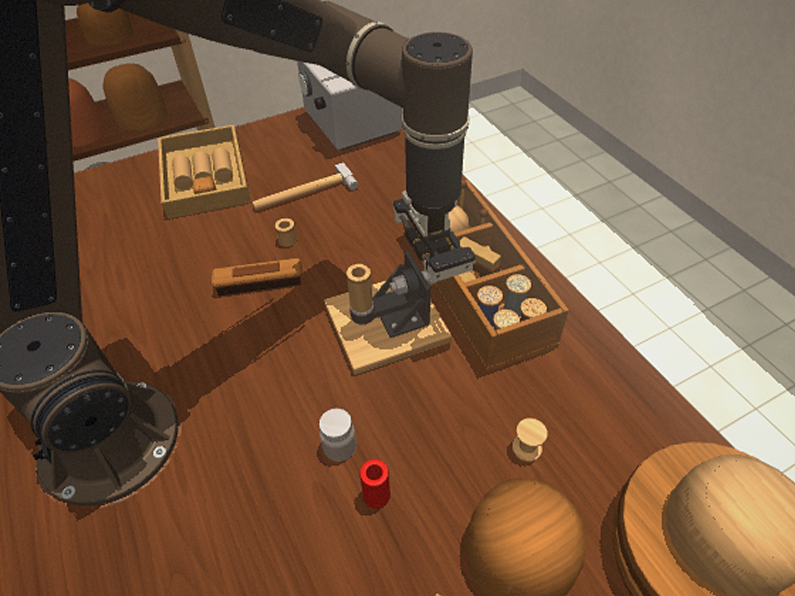

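The fingers closed to about 3 mm, so they are not holding the 30 mm head. The gripper was also pushed up 4 mm with 21 N. I'll find out why before moving.

```bash
python3 - <<'E'
from h import *
b=np.array([.5,.0037])+.1425*sx[:2]
print(robot.read_position().round(4),robot.read_grip_width(),robot.read_finger_force(),np.array(robot.read_force()).round(1),robot.read_tcp_rot().round(3).tolist(),robot.read_qpos(),)
for n in("wrist","side","top"):
    im,d,X,T,f,i=cam(n); S=(X-[*b,0])@np.stack([sx,sy,Z],1)
    np.savez("/tmp/n_"+n,im=im,X=X,S=S)
    if n=="wrist":
        for r in (236,240,244,248,252,262,275,290):
            print(r,[(c,*(1000*S[r,c]).round(0)) for c in (240,262,270,277,280,284,290,300,320)])
        a=im[215:345,200:370]; b1=cv2.resize(a,None,fx=3,fy=3,interpolation=cv2.INTER_CUBIC)
        b1=np.clip(b1.astype(float)**.6*255**.4,0,255).astype(np.uint8)
    if n=="side": a=im[130:240,235:375]; b2=cv2.resize(a,None,fx=2,fy=2,interpolation=cv2.INTER_CUBIC)
    
out=np.zeros((390,800,3),np.uint8); out[:390,:510]=b1; out[:220,515:795]=b2
save("diag",out)
E
```

```text
[ 0.6448 -0.0117  0.0901] 0.021834156836162303 24.763514490332454 [-6.6  1.3 21.3] [[0.994, -0.106, 0.005], [-0.106, -0.994, -0.001], [0.005, 0.0, -1.0]] [ 16.33693962  22.26645396 -11.45384224   0.13271692 -56.04041762
  67.51118301]
236 [(240, np.float64(-20.0), np.float64(37.0), np.float64(23.0)), (262, np.float64(-19.0), np.float64(17.0), np.float64(23.0)), (270, np.float64(-19.0), np.float64(9.0), np.float64(25.0)), (277, np.float64(8.0), np.float64(3.0), np.float64(93.0)), (280, np.float64(7.0), np.float64(1.0), np.float64(92.0)), (284, np.float64(7.0), np.float64(-2.0), np.float64(91.0)), (290, np.float64(-19.0), np.float64(-9.0), np.float64(24.0)), (300, np.float64(-19.0), np.float64(-18.0), np.float64(23.0)), (320, np.float64(-19.0), np.float64(-36.0), np.float64(23.0))]
240 [(240, np.float64(-24.0), np.float64(37.0), np.float64(23.0)), (262, np.float64(8.0), np.float64(12.0), np.float64(100.0)), (270, np.float64(7.0), np.float64(7.0), np.float64(99.0)), (277, np.float64(7.0), np.float64(3.0), np.float64(98.0)), (280, np.float64(8.0), np.float64(1.0), np.float64(100.0)), (28
[... 2889 characters left out ...]
float64(154.0)), (300, np.float64(41.0), np.float64(-5.0), np.float64(206.0)), (320, np.float64(41.0), np.float64(-10.0), np.float64(207.0))]
290 [(240, np.float64(39.0), np.float64(11.0), np.float64(211.0)), (262, np.float64(36.0), np.float64(6.0), np.float64(206.0)), (270, np.float64(34.0), np.float64(4.0), np.float64(202.0)), (277, np.float64(34.0), np.float64(2.0), np.float64(201.0)), (280, np.float64(34.0), np.float64(1.0), np.float64(203.0)), (284, np.float64(35.0), np.float64(-0.0), np.float64(203.0)), (290, np.float64(34.0), np.float64(-2.0), np.float64(202.0)), (300, np.float64(39.0), np.float64(-4.0), np.float64(211.0)), (320, np.float64(39.0), np.float64(-9.0), np.float64(210.0))]
```

View pics/diag.png

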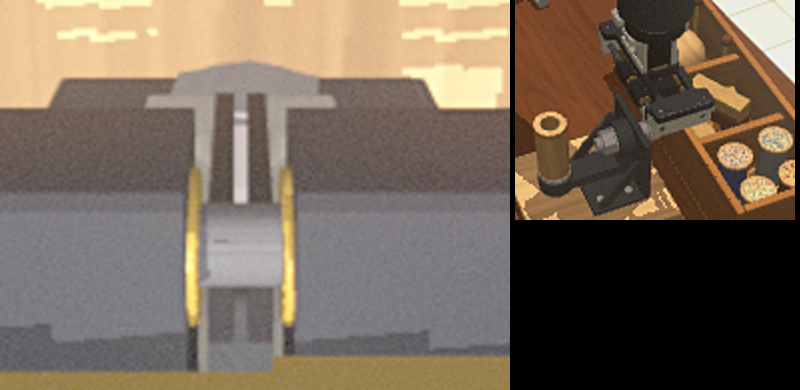

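The picture shows the finger ends sitting on top of the head. The head's vertex is visible through the slit, and the finger tips are at z≈124 mm although the TCP reads 90. I'll check where the finger ends lie in the tool frame in the earlier frames.

```bash
python3 - <<'E'
from h import *
Tc=np.array(robot.camera_info("wrist")["T_tool_cam"])
for n in("ws","wh","wb","n_wrist"):
    w=np.load(f"/tmp/{n}.npz");X=w["X"]
    if "T" in w: T=w["T"]
    else:
        T=np.eye(4);T[:3,:3]=robot.read_tcp_rot();T[:3,3]=robot.read_position();T=T@Tc
    P=T@np.linalg.inv(Tc); L=(X-P[:3,3])@P[:3,:3]
    print(n,P[:3,3].round(4))
    for x0 in (.006,.012):
      m=(abs(L[...,0]-x0)<.004)&(abs(L[...,1])<.07)&(L[...,2]<.03)
      h,e=np.histogram(L[m][:,2],bins=np.arange(-.14,.031,.01)); print(x0,dict(zip((e[:-1]*1000).round(),h)))
    if n in("ws","wb"):
      for r in (250,270,290,310,320): print(r,[(c,*(1000*L[r,c]).round(0)) for c in (175,185,195,360,375,385)])
E
```

```text
ws [0.5326 0.0026 0.2698]
0.006 {np.float64(-140.0): np.int64(92), np.float64(-130.0): np.int64(46), np.float64(-120.0): np.int64(1), np.float64(-110.0): np.int64(265), np.float64(-100.0): np.int64(504), np.float64(-90.0): np.int64(203), np.float64(-80.0): np.int64(6), np.float64(-70.0): np.int64(249), np.float64(-60.0): np.int64(386), np.float64(-50.0): np.int64(292), np.float64(-40.0): np.int64(213), np.float64(-30.0): np.int64(4), np.float64(-20.0): np.int64(0), np.float64(-10.0): np.int64(0), np.float64(0.0): np.int64(0), np.float64(10.0): np.int64(0), np.float64(20.0): np.int64(0)}
0.012 {np.float64(-140.0): np.int64(101), np.float64(-130.0): np.int64(0), np.float64(-120.0): np.int64(177), np.float64(-110.0): np.int64(627), np.float64(-100.0): np.int64(337), np.float64(-90.0): np.int64(6), np.float64(-80.0): np.int64(264), np.float64(-70.0): np.int64(937), np.float64(-60.0): np.int64(639), np.float64(-50.0): np.int64(614), np.float64(-40.0): np.int64(313), np.float64(-30.0): np.int64(1), np.float64(-20.0): np.int64(0), np.float64(-10.0): np.int64(0), np.float64(0.0): np.int64(0)
[... 6715 characters left out ...]
nt64(268), np.float64(-10.0): np.int64(168), np.float64(0.0): np.int64(2), np.float64(10.0): np.int64(0), np.float64(20.0): np.int64(0)}
0.012 {np.float64(-140.0): np.int64(101), np.float64(-130.0): np.int64(0), np.float64(-120.0): np.int64(0), np.float64(-110.0): np.int64(45), np.float64(-100.0): np.int64(6), np.float64(-90.0): np.int64(0), np.float64(-80.0): np.int64(19), np.float64(-70.0): np.int64(239), np.float64(-60.0): np.int64(189), np.float64(-50.0): np.int64(252), np.float64(-40.0): np.int64(275), np.float64(-30.0): np.int64(3), np.float64(-20.0): np.int64(0), np.float64(-10.0): np.int64(0), np.float64(0.0): np.int64(0), np.float64(10.0): np.int64(0), np.float64(20.0): np.int64(0)}
```

In all frames the physical finger tips sit about 36 mm short of the reported TCP: tips at tool z≈-36 mm and the body at about -102. The real grasp point is therefore about 55 mm behind the reported TCP. I'll lift clear, open, check the bolt's turn from its ridge, and regrip with TCP z = 0.050.

```bash
python3 - <<'E'
from h import *
b0=np.array([.5,.0037])+.1425*sx[:2]; b=b0+.0015*sx[:2]+.0004*sy[:2]
robot.servo_line([*b,.13],ori=RB,speed=.1)
robot.move_gripper(1.0)
robot.servo_line([*(b-.01*sx[:2]),.22],speed=.15); robot.dwell(.2)
im,d,X,T,f,i=cam("wrist"); S=(X-[*b0,0])@np.stack([sx,sy,Z],1)
P=S[(abs(S[...,0])<.005)&(S[...,2]>.109)&(S[...,2]<.128)&(abs(S[...,1])<.02)]
for y in np.arange(-.016,.0161,.002):
    Q=P[abs(P[:,1]-y)<.001]; print(round(y,3),len(Q),np.median(Q[:,2]).round(4) if len(Q) else "")
E_=S[(S[...,0]>.0055)&(S[...,0]<.009)&(S[...,2]>.085)&(S[...,2]<.125)&(abs(S[...,1])<.025)]
print("face",len(E_),np.percentile(E_,[1,50,99],axis=0).round(4).tolist())
print(robot.read_position(),robot.read_t())
E
```

```text
-0.016 0 
-0.014 14 0.1148
-0.012 19 0.1156
-0.01 20 0.1165
-0.008 20 0.1177
-0.006 19 0.1187
-0.004 20 0.1194
-0.002 20 0.1209
0.0 20 0.1215
0.002 20 0.1215
0.004 19 0.1209
0.006 20 0.1193
0.008 20 0.1171
0.01 19 0.1164
0.012 21 0.1151
0.014 20 0.1134
0.016 10 0.1125
face 201 [[0.0056, -0.0145, 0.0919], [0.0073, 0.0004, 0.1119], [0.0078, 0.0147, 0.1219]]
[ 0.63289644 -0.01036419  0.21888182] 23.5
```

The bolt is nearly square (slopes 28° and 31°) and its centre is confirmed. Regrip lower.

```bash
python3 - <<'E'
from h import *
b0=np.array([.5,.0037])+.1425*sx[:2]; b=b0+.0010*sx[:2]+.0006*sy[:2]
robot.servo_line([*b,.16],ori=RB,speed=.12); robot.dwell(.1)
f0=np.array(robot.read_force())
for z in (.11,.09,.075,.062,.050):
    robot.servo_line([*b,z],speed=.08); f=np.array(robot.read_force())-f0
    print(z,robot.read_position().round(4),f.round(1))
    if np.linalg.norm(f)>10: print("stop"); raise SystemExit
robot.dwell(.1); robot.move_gripper(.44); print(robot.read_grip_width(),robot.read_finger_force(),np.array(robot.read_force())-f0)
robot.move_gripper(0.0); robot.dwell(.4)
print(robot.read_grip_width()*88,robot.read_finger_force(),np.array(robot.read_force())-f0,robot.read_ft_torque(),robot.read_position(),robot.read_t())
im,d,X,*_=cam("wrist"); S=(X-[*b0,0])@np.stack([sx,sy,Z],1); a=im[215:345,200:370]
a=cv2.resize(a,None,fx=3,fy=3,interpolation=cv2.INTER_CUBIC)
im2,d,X,*_=cam("side"); a2=cv2.resize(im2[130:260,225:320],None,fx=3,fy=3)
save("fin",np.hstack([a,a2]))
imt,d,X,*_=cam("top"); 
print("riser",ring(X,(.5,.004),.165,.185),"short",ring(X,(.464,.327),.045,.058),"jar",ring(X,(.354,-.2066),.08,.093),"spool",ring(X,(.637,-.364),.057,.07))
E
```

```text
0.11 [ 0.6431 -0.0111  0.1103] [0.8 0.1 0.4]
0.09 [ 0.6423 -0.0112  0.0894] [ 0.6  0.5 -0.2]
0.075 [ 0.6424 -0.0112  0.0745] [-0.2  0.4  0.2]
0.062 [ 0.6423 -0.0112  0.0615] [ 1.2 -0.2  1. ]
0.05 [ 0.6423 -0.0112  0.0494] [ 0.7 -0.1  0.8]
0.43868503869752934 0.0 [ 0.2674044   0.09874266 -0.57947691]
29.966798732733256 29.999379369837698 [ 1.84931331 -6.00875663 -0.2843843 ] [-2.03209853 -0.24232065  0.13264596] [ 0.64246508 -0.01236562  0.04993668] 28.1667
riser (array([0.50252861, 0.00170741]), 0.021920427680015564, 132, np.float64(0.1732396090008108)) short (array([0.4635742 , 0.32827005]), 0.021968934684991837, 105, np.float64(0.049324560612188595)) jar (array([ 0.3544763 , -0.20694326]), 0.026440251618623734, 238, np.float64(0.08480513366797016)) spool (array([ 0.63676012, -0.36490533]), 0.02608373947441578, 173, np.float64(0.060810469849101656))
```

View pics/fin.png

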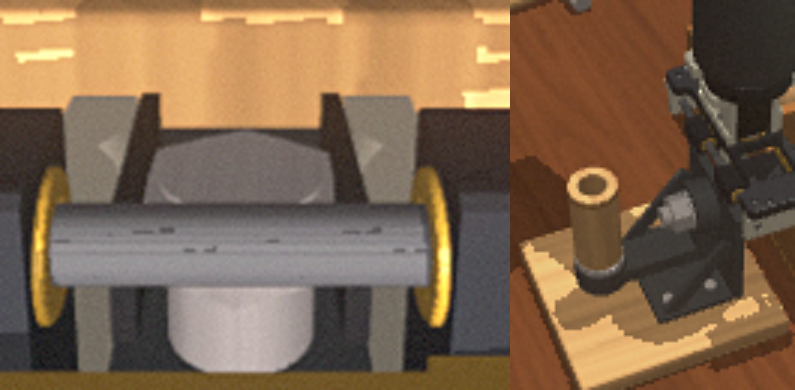

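The head sits between the pads on its flats, 30.0 mm apart with 30 N. The riser is seated on the collar and the bystanders measured haven't moved. Handing in.

```bash
python3 -c "
from rig import robot
print(robot.job_done())"
```

```text
the job is handed in; nothing more can be done
None
```

I handed in the job: the tall riser is seated on the collar and released, and the gripper still holds the bolt head by its two upright flats (30.0 mm apart, 30 N); a first grip closed too high, pressing on top of the head with about 21 N, so I regripped lower, with the bolt measured nearly square in between.

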